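# Push a used coffee capsule through the sprung flap of the capsule caddy

### The job

Put the used coffee capsule that stands on the caddy's front shelf into the caddy: push the self-closing flap open with one fingertip, and while that finger still keeps it open, push the capsule off the shelf through the opening with the other finger. Then take the hand away so that the flap closes over the capsule. Only push the capsule gently along the shelf, never pinch it or lift it, and leave the other things where they stand.

Things in the scene. Friction and masses are not known exactly. Their poses are not given: they have to be found in the camera images.
- caddy: White plastic capsule caddy, fixed (cannot be shifted), 275 mm long (x), 170 wide (y), 173 high. Origin on the worktop below the line where shelf and bin meet; z up, x from shelf to bin: the capsule is pushed towards +x. Front part (x -125 to 0 mm): a block whose flat top is the shelf, 110 mm up. Behind it (x 0 to 145) the bin under the sprung flap, then a level hood (x 110 to 150, top z 173).
- shelf_edge (a point): Middle of the shelf's far edge, caddy (0, 0, 110) mm, at shelf height, where the capsule drops off. The shelf is level and smooth, 125 mm long, open at both ends; its sides have lips 6 mm high, inner faces at y = +-80 mm. The bin's side cheeks rise beside the flap from shelf height to the hood.
- bin_floor (a point): Centre of the bin's floor, inside, 10 mm above the worktop. The bin is 140 mm long (x 0 to 145) and 160 mm wide inside.
- flap (a joint): Opening angle of the flap (rad): 0 shut, 0.95 at its stop. The hinge line runs along the caddy's y at x = 105 mm, z = 168 mm (caddy frame). A spring shuts it as soon as it is let go; about 1 N on the lower edge starts it, about 2 N holds it wide open.
- flap_edge (a point): Middle of the flap's lower, free edge. The flap is a steel panel 150 mm wide, 115 long, 3 thick. Shut, it slopes down from the hinge to the shelf at 29 deg; this edge is then at caddy x = 4, z = 112 mm. Pressed down or towards +x it swings down into the bin; at 0.95 rad it hangs nearly plumb. The space above it is open, back to the hood's front edge (x = 110 mm).
- capsule: Used coffee capsule, rigid and closed, black with an aluminium lid, standing lid down on the shelf: round, 46 mm across at the rim (the lowest 3 mm), tapering from 41 mm just above the rim to 27 mm at the top, 38 mm high, about 20 g. Origin at the centre of its underside. It slides easily and drops into the bin once its centre has passed the far end of the shelf.
- capsule_center (a point): Centre of the capsule, 19 mm above its underside.
- mug_a: Cream mug, 101 mm high; bystander. Origin under its base.
- tumbler: Glass tumbler, 91 mm high; bystander. Origin under its base.
- lemon: Lemon, 71 mm long; bystander. Origin at its underside.
- salt_shaker: Salt shaker, 90 mm high; bystander. Origin under its base.
- spice_jar: Spice jar with a black cap, 105 mm high; bystander. Origin under its base.

How it is judged:
By the outcome, as a careful person would: the job done as asked, in the order asked, and still so for the second after the job is handed in, with the robot touching nothing.
It also fails if it takes over 35 s, if anything falls off the work surface, if the arm or the gripper's body presses on something with over 40 N, if the wrist force passes 120 N, or if a joint passes its speed limit or range.

### The arm

A 6-joint arm with a two-finger parallel gripper is mounted at the origin on a cart in front of the work surface, level with it; the furniture and walls round the work are solid. World frame = base frame: x ahead of the robot, y to its left, z up, the work surface at z = 0. Lengths are in m, angles in rad, forces in N, time in s.
With the tool pointing down it reaches from about 0.35 to 0.975 m from the base axis. Payload 4.9 kg.
Tool frame: the origin (TCP) lies between the finger pads; the fingertips stand 19 mm ahead of it and the grasp point (between the pads) is the TCP; z points along the fingers, y is the line along which they close (so a half turn about z gives the same grasp; the last joint's range is limited). The gripper opens to 85 mm and grips with 20 to 120 N. Pads are 22 mm wide; open, the fingers measure 114 mm over their backs; the gripper's body (76 mm by 85 mm) begins 54 mm behind the grasp point. The pads swing forward as they close: fully open they stand 13 mm farther back than shut.
Start: joints at [-1.384, 0.053, 1.613, -0, 1.476, -0.119], TCP at [0.188, -0.596, 0.25] pointing down, gripper open.
Joint ranges: [-3.01, 3.01], [-1.01, 2.22], [0.06, 2.58], [-1.02, 4.17], [0.09, 2.62], [-3.14, 3.14]. Speed limits (rad/s): [2.57, 2.57, 3.14, 3.14, 3.14, 3.14].

### API

Orientations are given as a rotation vector (axis times angle).
In Python, from station import ctrl gives the robot as it stands. The module is installed in compiled form; this text tells all that it offers.
- The arm moves only by the tool servo_tool, never from a script. Its argument "increments" is a list that holds one entry, the list of rows, each a list of 5 numbers: the finger opening in cm, from 0 to 8.54, then the shift along the tool's x, y, z in cm, then the turn about the tool's z in degrees. A call has 1 to 5 rows; each row is the pose to reach, as a shift and turn from the pose commanded when the call began, along the tool's axes at that moment; what a row does not reach only later rows make up. A row lasts 1/10 s, in which the tool goes at most 50 mm and 8.59 degrees, less where a joint would pass 70% of its speed; a pose out of reach is approached as far as the arm can. A call with a gripper value outside its range is refused whole. The fingers move at their own pace and stop on an object; "newtons" is the grip in N (left out, the last holds). Time passes only in rows, so rows that repeat a pose let the fingers close. It gives the time, the measured TCP pose, the force, the opening and the grip force at its end, in the units of the state.
- ctrl.get_obs(): the state, without advancing time (a new reading comes with each control period).
- ctrl.get_image(name): name is "scene" or "side" or "wrist"; returns a dict with "img" (480x640x3 uint8, red, green, blue), "fx", "fy", "cx", "cy" (pixels), "k1" (the pictures are not rectified: a ray, as slopes to the right and down, at radius r is drawn at 1 + k1 r^2 times it, then the intrinsics apply), "rvec" (rotation vector, rad) and "tvec" (3), from world to camera coordinates, as OpenCV has them; the wrist camera has in their place "mount" (4x4, takes a point from camera to tool coordinates, whose origin is the TCP and whose axes are the flange's). Camera axes: x right, y down, z forward; pixel columns grow to the right and rows downward; lengths in m; the calibration is good to about 2 mm. A picture is of the moment at which its call begins: read the wrist's pose just before it. There is no depth.
- ctrl.finish_job(): hands the job in; it is judged then, once.
The state is a dict: "t": time; "q": joint angles; "dq": joint speeds; "effort": joint torques, N m; "tool_pos": TCP position; "tool_rot": TCP orientation; "contact_force": force on the tool from outside, world axes, zero at the start; "wrist_torque": the same for the moment, N m; "opening": finger opening in m; "grip_force": force on a finger pad.
Only numpy, scipy, OpenCV 4.12 (cv2) and the standard library are available. Lean on these libraries where they do the work, as an engineer would, in place of code of your own. Each camera call takes 0.05 s, during which the arm holds its last target. There are 200 camera calls.

## Working session

There is one attempt and no reset: what is moved stays moved. The work goes in short steps, Python scripts to look and compute and a tool call to move; the robot and the scene stay as the last step left them, time stands still between calls to the robot, and variables do not carry over. Pictures are saved under pics/ and viewed, at most 10 in all, crops included, and the job is handed in when it is done.

Besides the shell and the picture viewer there is one more tool, called after "Request:" as name(argument=value, ...) on one line, values as JSON. servo_tool: Moves the arm, as the interface text tells. Its arguments: {"type":"object","properties":{"increments":{"type":"array"},"newtons":{"type":"number"}},"required":["increments"]}

```bash
mkdir -p pics; cat > h.py <<'E'
import numpy as np, cv2
from scipy.spatial.transform import Rotation as R
def cam(d, obs=None):
    K=np.array([[d['fx'],0,d['cx']],[0,d['fy'],d['cy']],[0,0,1]],float)
    D=np.array([d['k1'],0,0,0,0],float)
    if 'mount' in d:
        T=np.eye(4); T[:3,:3]=R.from_rotvec(obs['tool_rot']).as_matrix(); T[:3,3]=obs['tool_pos']
        C=np.linalg.inv(T@np.array(d['mount'])); 
        return K,D,cv2.Rodrigues(C[:3,:3])[0],C[:3,3]
    return K,D,np.array(d['rvec'],float),np.array(d['tvec'],float)
def ray(c,px):
    K,D,r,t=c; M=cv2.Rodrigues(r)[0]
    u=cv2.undistortPoints(np.array([[px]],float),K,D)[0,0]
    return -M.T@t, M.T@np.array([u[0],u[1],1])
def onz(c,px,z):
    o,d=ray(c,px); return o+d*(z-o[2])/d[2]
def proj(c,P):
    K,D,r,t=c; return cv2.projectPoints(np.array(P,float).reshape(-1,3),r,t,K,D)[0][:,0]
E
python3 - <<'E'
from station import ctrl
from h import *
import pickle
o=ctrl.get_obs(); print(o['t'],o['tool_pos'],o['tool_rot'],o['opening'],R.from_rotvec(o['tool_rot']).as_matrix().round(3))
for n in ['scene','side']:
    d=ctrl.get_image(n); cv2.imwrite(f'pics/{n}0.png',d['img'][:,:,::-1]); pickle.dump(cam(d),open(n+'.pkl','wb')); print(n,ray(cam(d),(320,240)))
E
```

```text
0.0 [ 0.18804239 -0.59541393  0.24903282] [-3.10283813e+00 -4.78131324e-01  9.90804620e-05] 0.0856629694241541 [[ 0.954  0.301 -0.   ]
 [ 0.301 -0.954  0.002]
 [ 0.    -0.002 -1.   ]]
scene (array([ 0.82192294, -0.80980469,  0.97879064]), array([-0.21808193,  0.6942632 , -0.68621919]))
side (array([-0.72159279,  0.15838803,  0.89053934]), array([ 0.86109307, -0.04305054, -0.5068344 ]))
```

View pics/scene0.png

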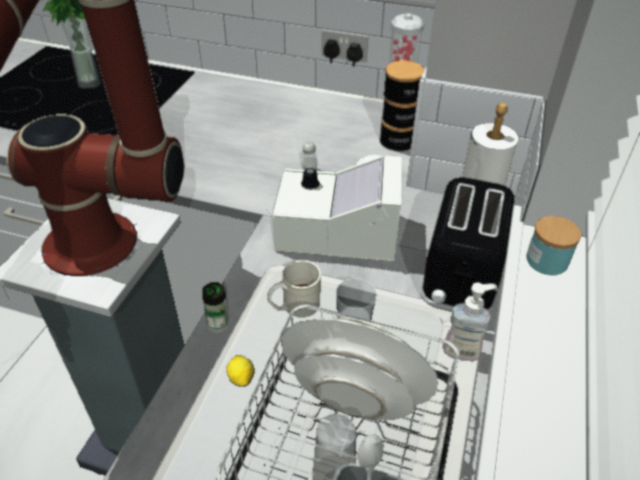

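View pics/side0.png

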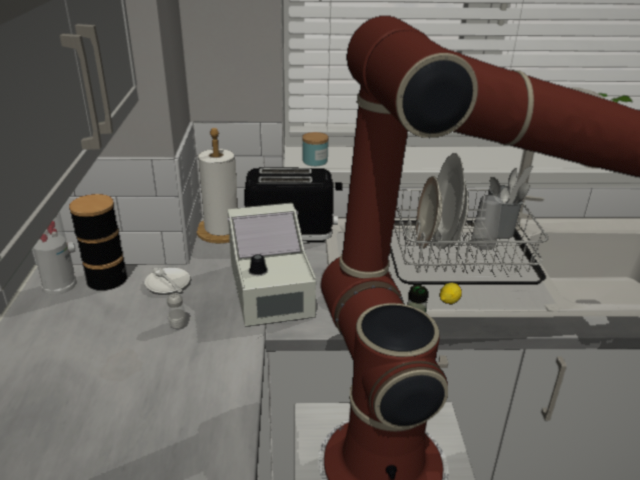

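The scene view shows the caddy at about (340,205) with the capsule at (311,182). In the side view the capsule is at (258,263), with the flap behind it. I'll enlarge both.

```bash
python3 - <<'E'
import cv2,numpy as np
a=cv2.imread('pics/scene0.png')[140:270,260:420]; b=cv2.imread('pics/side0.png')[195:330,220:325]
a=cv2.resize(a,None,fx=4,fy=4,interpolation=cv2.INTER_CUBIC)[:, :640]; cv2.imwrite('pics/c1.png',a)
b=cv2.resize(b,None,fx=4,fy=4,interpolation=cv2.INTER_CUBIC); cv2.imwrite('pics/c2.png',b)
E
```

```text
(no output)
```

View pics/c1.png

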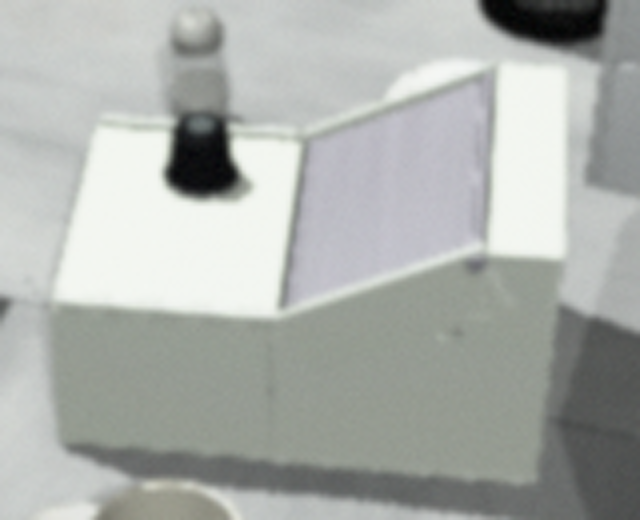

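View pics/c2.png

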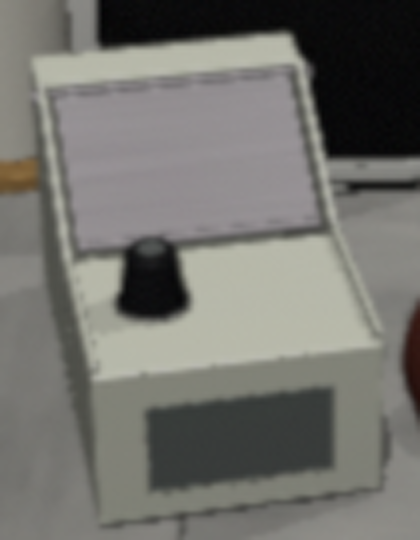

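```bash
python3 - <<'E'
from h import *
import pickle
from scipy.optimize import least_squares
sc,sd=[pickle.load(open(n+'.pkl','rb')) for n in('scene','side')]
S=[((-125,-85,0),(62,444)),((-125,-85,116),(55,303)),((150,-85,173),(565,260)),((150,85,173),(567,66)),((150,-85,0),(537,483)),((-125,85,116),(100,118)),((110,-85,173),(485,253))]
D=[((-125,85,0),(103,523)),((-125,-85,0),(380,487)),((-125,-85,116),(382,335)),((150,85,173),(33,58)),((150,-85,173),(292,35))]
f=lambda p,P:np.c_[R.from_euler('z',p[2]).apply(np.array(P)/1e3)]+[p[0],p[1],0]
def res(p):
    return np.r_[(proj(sc,f(p,[a for a,_ in S]))-(np.array([b for _,b in S])/4+[260,140])).ravel(),(proj(sd,f(p,[a for a,_ in D]))-(np.array([b for _,b in D])/4+[220,195])).ravel()]
r=least_squares(res,[0.6,0.1,0],loss='soft_l1'); p=r.x; print(p,np.degrees(p[2])); print(res(p).reshape(-1,2).round(1))
Rm=R.from_euler('z',-p[2])
for c,px in((sc,(202/4+260,177/4+140)),(sd,(153/4+220,299/4+195))):
    w=onz(c,px,.112); print(w,Rm.apply(w-[p[0],p[1],0]))
# top of capsule
for c,px in((sc,(203/4+260,124/4+140)),(sd,(152/4+220,246/4+195))):
    w=onz(c,px,.148); print(w,Rm.apply(w-[p[0],p[1],0]))
E
```

```text
[0.52955581 0.21561278 0.19918012] 11.412180450947604
[[-1.1  1.3]
 [-1.5 -1.5]
 [ 0.5 -0.6]
 [ 1.2  0.4]
 [-0.2  2.2]
 [-0.5 -1.5]
 [ 1.2 -0.4]
 [-0.8  1.2]
 [ 0.5  0.9]
 [ 0.8 -1.2]
 [-0.3 -1.2]
 [-0.3 -1.4]]
[0.46735008 0.23947574 0.112     ] [-0.05625421  0.03569955  0.112     ]
[0.46368525 0.24307801 0.112     ] [-0.05913382  0.03995574  0.112     ]
[0.46696365 0.24247442 0.148     ] [-0.05603966  0.0387154   0.148     ]
[0.46497667 0.24252522 0.148     ] [-0.05797731  0.03915836  0.148     ]
```

Request:
servo_tool(increments=[[[8.5,4.7,-1.6,-1,-8],[8.5,9.4,-3.2,-2,-16],[8.5,14,-5,-3,-24],[8.5,18.8,-6.6,-4,-32],[8.5,23.5,-8.3,-5,-40]]])

```text
t: 0.6
tool_pos: [0.3851, -0.447, 0.2993]
tool_rot: [-2.749, -1.519, -0.0]
contact_force: [0.2, -0.6, -0.0]
opening: 0.085
grip_force: 0.0
```

```bash
cat >> h.py <<'E'
def go(o,world,yaw_y):  # print tool-frame increments (cm, deg) to world TCP with tool y at yaw_y deg
    M=R.from_rotvec(o['tool_rot']).as_matrix(); d=M.T@(np.array(world)-o['tool_pos'])*100
    print('t',o['t'],'pos',np.round(o['tool_pos'],4),'F',np.round(o['contact_force'],2),'inc',d.round(2),'turn',-(yaw_y-np.degrees(np.arctan2(M[1,1],M[0,1]))).__round__(2))
E
python3 - <<'E'
from station import ctrl
from h import *
go(ctrl.get_obs(),[.4655,.2424,.28],11.4)
E
```

```text
t 0.6 pos [ 0.3851 -0.447   0.2993] F [ 0.24 -0.61 -0.03] inc [ 62.64 -29.9    1.97] turn -43.57
```

Request:
servo_tool(increments=[[[8.5,4.4,-2.1,0,-8],[8.5,8.8,-4.2,0,-16],[8.5,13.2,-6.3,0,-24],[8.5,17.6,-8.4,0,-32],[8.5,22,-10.5,0,-40]]])

```text
t: 1.1
tool_pos: [0.4132, -0.2046, 0.2989]
tool_rot: [-2.064, -2.367, -0.0]
contact_force: [1.5, 0.2, -0.2]
opening: 0.0848
grip_force: 0.0
```

```bash
python3 - <<'E'
from station import ctrl
from h import *
go(ctrl.get_obs(),[.4655,.2424,.28],11.4)
E
```

```text
t 1.1 pos [ 0.4132 -0.2046  0.2989] F [ 1.51  0.23 -0.16] inc [43.57 11.27  1.91] turn -3.58
```

Request:
servo_tool(increments=[[[8.5,4.7,1.2,0.2,-1],[8.5,9.4,2.4,0.4,-2],[8.5,14.1,3.6,0.6,-3],[8.5,18.8,4.8,0.8,-3.6],[8.5,23.5,6,1,-3.6]]])

```text
t: 1.6
tool_pos: [0.4418, 0.0362, 0.2891]
tool_rot: [1.996, 2.426, 0.0]
contact_force: [0.7, 0.5, -0.0]
opening: 0.0848
grip_force: 0.0
```

```bash
python3 - <<'E'
from station import ctrl
from h import *
go(ctrl.get_obs(),[.4655,.2424,.28],11.4)
E
```

```text
t 1.6 pos [0.4418 0.0362 0.2891] F [ 0.74  0.48 -0.04] inc [19.78  6.3   0.91] turn -0.28
```

Request:
servo_tool(increments=[[[8.5,4.6,1.5,0.2,0],[8.5,9.2,3,0.4,0],[8.5,13.8,4.4,0.6,0],[8.5,18,5.8,0.8,0],[8.5,19.8,6.3,0.9,0]]])

```text
t: 2.1
tool_pos: [0.4652, 0.2438, 0.2795]
tool_rot: [-1.991, -2.429, 0.001]
contact_force: [-0.4, -0.7, -0.4]
opening: 0.085
grip_force: 0.0
```

Request:
servo_tool(increments=[[[8.5,0,0,0,0],[8.5,0,0,0,0]]])

```text
t: 2.3
tool_pos: [0.4655, 0.2405, 0.2799]
tool_rot: [-1.995, -2.427, 0.002]
contact_force: [-0.4, -0.6, 0.9]
opening: 0.0852
grip_force: 0.0
```

```bash
python3 - <<'E'
from station import ctrl
from h import *
import pickle
o=ctrl.get_obs();go(o,[.4655,.2424,.28],11.4)
d=ctrl.get_image('wrist'); c=cam(d,o); pickle.dump(c,open('w1.pkl','wb')); cv2.imwrite('pics/w1.png',d['img'][:,:,::-1])
p=[.5296,.2156,0]; Q=R.from_euler('z',11.4,degrees=True)
for P in [(0,80,110),(0,-80,110),(-125,80,116),(-125,-80,116),(110,80,173),(-57,39,112),(4,75,112)]: print(P,proj(c,Q.apply(np.array(P)/1e3)+p).round())
E
```

```text
t 2.3 pos [0.4655 0.2405 0.2799] F [-0.38 -0.58  0.95] inc [ 0.19  0.03 -0.01] turn -0.24
(0, 80, 110) [[404. 170.]]
(0, -80, 110) [[395. 355.]]
(-125, 80, 116) [[237. 171.]]
(-125, -80, 116) [[251. 359.]]
(110, 80, 173) [[601. 181.]]
(-57, 39, 112) [[329. 223.]]
(4, 75, 112) [[410. 176.]]
```

View pics/w1.png

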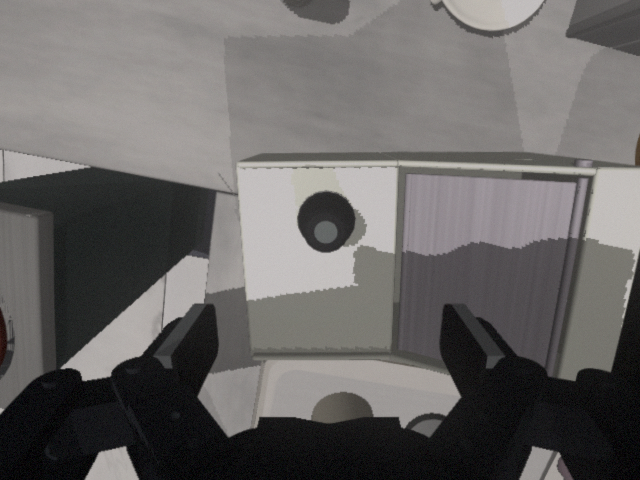

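The wrist view shows the capsule rim at about (327,221), the shelf's far edge running from (398,172) to (393,354), and its front edge from (240,166) to (252,357). I'll refine the pose from these.

```bash
python3 - <<'E'
from h import *
import pickle
c=pickle.load(open('w1.pkl','rb')); im=cv2.imread('pics/w1.png'); g=im.max(2)
for y in (200,280,340): print(y,[ (x,int(g[y,x])) for x in range(386,412,2)],[ (x,int(g[y,x])) for x in range(236,258,2)])
m=(g<70).astype(np.uint8); m[:, :290]=0;m[:,360:]=0;m[:170]=0;m[265:]=0
ct=max(cv2.findContours(m,0,2)[0],key=cv2.contourArea); print(cv2.boundingRect(ct),cv2.minEnclosingCircle(ct))
a,b=onz(c,(398,172),.11),onz(c,(393,354),.11); e,f=onz(c,(240,166),.114),onz(c,(252,357),.114)
for u,v in((a,b),(e,f)): print(u,v,np.linalg.norm(u-v),'yaw',np.degrees(np.arctan2(-(u-v)[0],(u-v)[1])))
print('mid',(a+b)/2,'cap',onz(c,(327,222),.112)); 
E
```

```text
200 [(386, 200), (388, 194), (390, 194), (392, 196), (394, 194), (396, 156), (398, 106), (400, 107), (402, 102), (404, 89), (406, 135), (408, 148), (410, 141)] [(236, 138), (238, 138), (240, 190), (242, 197), (244, 196), (246, 197), (248, 194), (250, 196), (252, 195), (254, 194), (256, 194)]
280 [(386, 122), (388, 125), (390, 123), (392, 118), (394, 91), (396, 100), (398, 97), (400, 78), (402, 81), (404, 91), (406, 87), (408, 86), (410, 80)] [(236, 164), (238, 162), (240, 163), (242, 161), (244, 157), (246, 191), (248, 195), (250, 193), (252, 195), (254, 197), (256, 194)]
340 [(386, 124), (388, 125), (390, 115), (392, 79), (394, 74), (396, 69), (398, 74), (400, 88), (402, 89), (404, 81), (406, 81), (408, 82), (410, 85)] [(236, 91), (238, 91), (240, 95), (242, 90), (244, 93), (246, 95), (248, 91), (250, 106), (252, 120), (254, 120), (256, 120)]
(298, 192, 57, 60) ((325.6012878417969, 221.47402954101562), 29.744895935058594)
[0.50971977 0.29130393 0.11      ] [0.54385209 0.13749463 0.11      ] 0.15755099669962072 yaw 12.511937661898285
[0.39226253 0.27314984 0.114     ] [0.42345753 0.11315356 0.114     ] 0.16300901171384435 yaw 11.032733234903557
mid [0.52678593 0.21439928 0.11      ] cap [0.46429773 0.24310305 0.112     ]
```

```bash
python3 - <<'E'
from station import ctrl
from h import *
import pickle
o=ctrl.get_obs();go(o,[.4552,.2404,.135],11.8)
d=ctrl.get_image('wrist');M=np.array(d['mount']); print(M.round(3),d['fx'])
c=pickle.load(open('w1.pkl','rb'))
T=R.from_rotvec(o['tool_rot']).as_matrix()
for px,s in(((217,305),-1),((443,305),1)):
    a,b=ray(c,px); a=T.T@(a-o['tool_pos']); b=T.T@b; print((a+b*(s*.0425-a[1])/b[1]).round(4))
E
```

```text
t 2.35 pos [0.4657 0.24   0.2801] F [ 0.04  0.31 -0.01] inc [ 0.25 -1.01 14.51] turn -0.7
[[-0.    -0.96  -0.278  0.071]
 [ 1.    -0.    -0.     0.001]
 [ 0.    -0.278  0.96  -0.123]
 [ 0.     0.     0.     1.   ]] 382.68853410254934
[ 0.0073 -0.0425  0.0121]
[0.011  0.0425 0.0046]
```

Request:
servo_tool(increments=[[[8.5,0.1,-0.5,2,-0.7],[8.5,0.2,-1,5,-0.7],[8.5,0.2,-1,9,-0.7],[8.5,0.2,-1,12.5,-0.7],[8.5,0.2,-1,14.3,-0.7]]])

```text
t: 2.9
tool_pos: [0.454, 0.2386, 0.134]
tool_rot: [-1.982, -2.434, 0.007]
contact_force: [0.1, -0.2, -0.3]
opening: 0.0851
grip_force: 0.0
```

Request:
servo_tool(increments=[[[8.5,0,0,0.2,0],[8.5,0,0,0.4,0],[8.5,0,0,0.6,0],[8.5,0,0,0.6,0]]])

```text
t: 3.3
tool_pos: [0.4566, 0.2408, 0.133]
tool_rot: [1.98, 2.437, 0.004]
contact_force: [0.3, -0.3, -0.4]
opening: 0.0852
grip_force: 0.0
```

```bash
python3 - <<'E'
from station import ctrl
from h import *
o=ctrl.get_obs();go(o,[.4552,.2404,.122],11.8)
d=ctrl.get_image('wrist'); cv2.imwrite('pics/w2.png',d['img'][:,:,::-1])
E
```

```text
t 3.3 pos [0.4566 0.2408 0.133 ] F [ 0.32 -0.35 -0.38] inc [-0.01 -0.15  1.1 ] turn 0.0
```

View pics/w2.png

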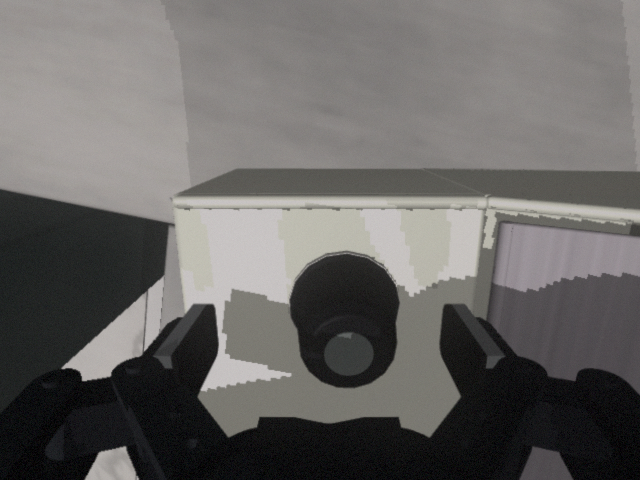

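The capsule stands between the open fingers, with its rim centre near (345,305). The pads are at columns 217 and 443, and the shelf's far edge is near column 480. Next I'll check the lateral alignment.

```bash
python3 - <<'E'
from station import ctrl
from h import *
o=ctrl.get_obs(); d=ctrl.get_image('wrist'); c=cam(d,o); T=R.from_rotvec(o['tool_rot']).as_matrix()
for px in((345,305),(290,305),(399,305),(345,252)): 
    w=onz(c,px,.113); print(px,w.round(4),(T.T@(w-o['tool_pos'])).round(4))
w=onz(c,(480,260),.11);print((T.T@(w-o['tool_pos'])).round(4)); go(o,[.4552,.2404,.122],11.8)
E
```

```text
(345, 305) [0.4633 0.2453 0.113 ] [0.003  0.0075 0.02  ]
(290, 305) [0.4413 0.2407 0.113 ] [ 0.003  -0.015   0.0199]
(399, 305) [0.485  0.2498 0.113 ] [0.0029 0.0296 0.02  ]
(345, 252) [0.4584 0.2675 0.113 ] [0.0257 0.0072 0.02  ]
[0.0213 0.0622 0.0231]
t 3.35 pos [0.4566 0.2408 0.133 ] F [-0.22  0.41 -0.75] inc [-0.01 -0.15  1.09] turn 0.01
```

Request:
servo_tool(increments=[[[8.5,0.15,0,0.3,0],[8.5,0.3,0,0.5,0],[8.5,0.3,0,0.7,0],[8.5,0.3,0,0.7,0]]])

```text
t: 3.8
tool_pos: [0.4547, 0.2436, 0.1239]
tool_rot: [-1.98, -2.438, 0.001]
contact_force: [-0.1, -0.3, -0.2]
opening: 0.0846
grip_force: 0.0
```

Request:
servo_tool(increments=[[[8.5,0,0,0.2,0],[8.5,0,0,0.3,0],[8.5,0,0,0.3,0]]])

```text
t: 4.1
tool_pos: [0.4549, 0.2435, 0.1212]
tool_rot: [-1.981, -2.438, 0.001]
contact_force: [0.5, -0.7, 0.1]
opening: 0.0851
grip_force: 0.0
```

Request:
servo_tool(increments=[[[8.5,0,0.5,0,0],[8.5,0,1.0,0,0],[8.5,0,1.5,0,0],[8.5,0,2.0,0,0],[8.5,0,2.5,0,0]]])

```text
t: 4.6
tool_pos: [0.48, 0.2488, 0.1215]
tool_rot: [-1.981, -2.438, 0.0]
contact_force: [-0.4, 0.6, 0.4]
opening: 0.0854
grip_force: 0.3
```

```bash
python3 - <<'E'
from station import ctrl
from h import *
o=ctrl.get_obs(); go(o,[.4552,.2404,.122],11.8)
a=ctrl.get_image('wrist')['img'][150:450,100:600]; b=ctrl.get_image('scene')['img'][100:280,240:430]
b=cv2.resize(b,None,fx=1.6667,fy=1.6667); cv2.imwrite('pics/w3.png',np.hstack([a,b[:300,:300]])[:,:,::-1])
E
```

```text
t 4.6 pos [0.48   0.2488 0.1215] F [-0.41  0.64  0.38] inc [-0.32 -2.6  -0.05] turn 0.02
```

View pics/w3.png

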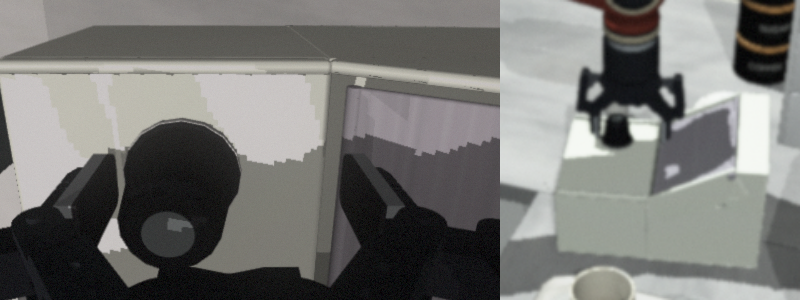

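The capsule rim (crop, about (180,160)) is about to touch the trailing pad, and the leading finger (crop, about (350,190)) is at the flap. I'll go on at the same pace.

Request:
servo_tool(increments=[[[8.5,0,0.5,0,0],[8.5,0,1.0,0,0],[8.5,0,1.5,0,0],[8.5,0,2.0,0,0],[8.5,0,2.5,0,0]]])

```text
t: 5.2
tool_pos: [0.5043, 0.2539, 0.1214]
tool_rot: [-1.981, -2.438, 0.001]
contact_force: [-1.0, -1.0, 0.8]
opening: 0.0849
grip_force: 0.6
```

```bash
python3 - <<'E'
from station import ctrl
from h import *
o=ctrl.get_obs(); go(o,[.4552,.2404,.122],11.8)
a=ctrl.get_image('wrist')['img'][150:450,100:600]; b=ctrl.get_image('scene')['img'][100:280,240:430]
b=cv2.resize(b,None,fx=1.6667,fy=1.6667); cv2.imwrite('pics/w4.png',np.hstack([a,b[:300,:300]])[:,:,::-1])
E
```

```text
t 5.2 pos [0.5043 0.2539 0.1214] F [-1.02 -1.03  0.84] inc [-0.32 -5.08 -0.06] turn 0.02
```

View pics/w4.png

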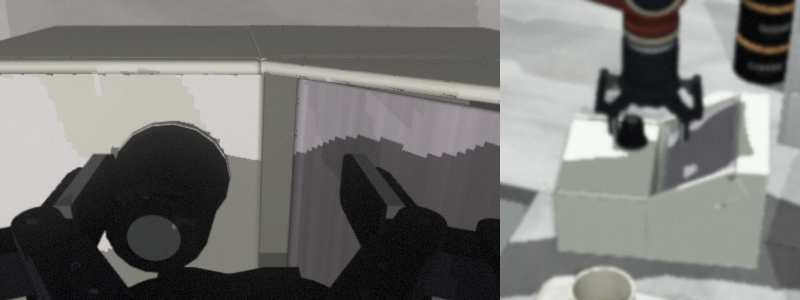

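The trailing pad is pushing the capsule squarely and the leading finger is opening the flap.

Request:
servo_tool(increments=[[[8.5,0,0.5,0,0],[8.5,0,1.0,0,0],[8.5,0,1.5,0,0],[8.5,0,2.0,0,0],[8.5,0,2.5,0,0]]])

```text
t: 5.8
tool_pos: [0.5286, 0.259, 0.1213]
tool_rot: [-1.981, -2.438, 0.001]
contact_force: [-2.9, -0.6, 0.9]
opening: 0.0851
grip_force: 1.3
```

```bash
python3 - <<'E'
from station import ctrl
from h import *
o=ctrl.get_obs(); go(o,[.4552,.2404,.122],11.8)
a=ctrl.get_image('wrist')['img'][150:450,100:600]; b=ctrl.get_image('scene')['img'][100:280,240:430]
b=cv2.resize(b,None,fx=1.6667,fy=1.6667); cv2.imwrite('pics/w5.png',np.hstack([a,b[:300,:300]])[:,:,::-1])
E
```

```text
t 5.8 pos [0.5286 0.259  0.1213] F [-2.86 -0.57  0.85] inc [-0.32 -7.56 -0.07] turn 0.02
```

View pics/w5.png

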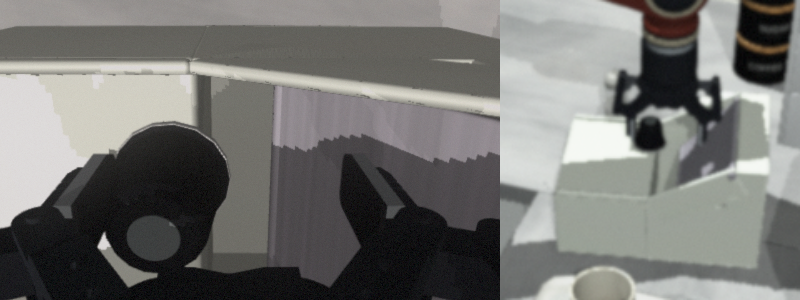

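The capsule's leading rim already hangs past the shelf edge and the flap is well open. The last stretch comes next, then a short hold.

Request:
servo_tool(increments=[[[8.5,0,0.6,0,0],[8.5,0,1.2,0,0],[8.5,0,1.7,0,0],[8.5,0,2.0,0,0],[8.5,0,2.0,0,0]]])

```text
t: 6.4
tool_pos: [0.5441, 0.2622, 0.1211]
tool_rot: [-1.976, -2.434, 0.016]
contact_force: [-26.5, -8.6, 13.1]
opening: 0.085
grip_force: 7.4
```

Request:
servo_tool(increments=[[[8.5,0,0,0,0],[8.5,0,0,0,0],[8.5,0,0,0,0]]])

```text
t: 6.7
tool_pos: [0.544, 0.2622, 0.1212]
tool_rot: [-1.976, -2.434, 0.016]
contact_force: [-25.9, -7.8, 13.0]
opening: 0.085
grip_force: 7.8
```

```bash
python3 - <<'E'
from station import ctrl
from h import *
o=ctrl.get_obs(); go(o,[.4552,.2404,.122],11.8)
a=ctrl.get_image('wrist')['img'][150:450,100:600]; b=ctrl.get_image('scene')['img'][100:280,240:430]
b=cv2.resize(b,None,fx=1.6667,fy=1.6667); cv2.imwrite('pics/w6.png',np.hstack([a,b[:300,:300]])[:,:,::-1])
E
```

```text
t 6.7 pos [0.544  0.2622 0.1212] F [-25.92  -7.84  13.02] inc [-0.31 -9.14  0.03] turn 0.05
```

View pics/w6.png

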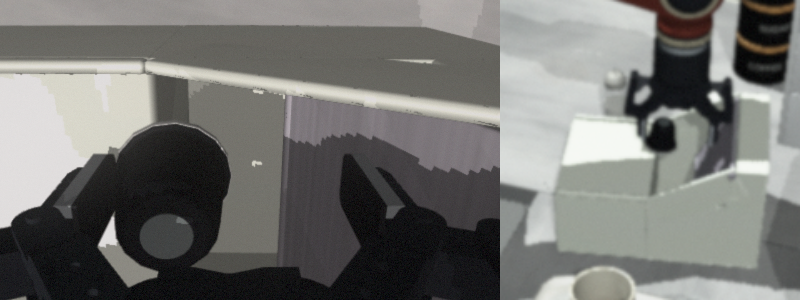

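The hand met a stop (26 N), probably the finger linkage against the opened flap. The capsule's centre is just past the edge, but it hangs slightly tilted, with its rear rim probably caught under the fingertip. Backing off about 4 mm relieves both.

Request:
servo_tool(increments=[[[8.5,0,-0.5,0,0],[8.5,0,-0.9,0,0],[8.5,0,-0.9,0,0],[8.5,0,-0.9,0,0]]])

```text
t: 7.2
tool_pos: [0.5402, 0.2615, 0.1223]
tool_rot: [1.98, 2.437, 0.003]
contact_force: [-0.3, -0.3, 2.8]
opening: 0.0849
grip_force: 1.4
```

```bash
python3 - <<'E'
from station import ctrl
from h import *
o=ctrl.get_obs(); go(o,[.544,.2622,.122],11.8)
i=ctrl.get_image('wrist')['img']; cv2.imwrite('pics/w7f.png',i[:,:,::-1]);a=i[150:450,100:600]; b=ctrl.get_image('scene')['img'][100:280,240:430]
b=cv2.resize(b,None,fx=1.6667,fy=1.6667); cv2.imwrite('pics/w7.png',np.hstack([a,b[:300,:300]])[:,:,::-1])
p=cv2.imread('pics/w6.png')
# capsule region changes / aluminium vs black
print('diff',np.abs(p[100:270,110:235].astype(int)-cv2.imread('pics/w7.png')[100:270,110:235]).mean())
def blob(g):
    m=(g[150:260,110:240].max(2)<45); return m.sum()
for n in('w5','w6','w7'):
    g=cv2.imread(f'pics/{n}.png'); r=g[160].max(1); print(n,[int(v) for v in r[90:260:8]])
E
```

```text
t 7.2 pos [0.5402 0.2615 0.1223] F [-0.3  -0.25  2.82] inc [-0.01  0.39  0.03] turn 0.02
diff 60.272454901960785
w5 [82, 78, 42, 39, 34, 35, 37, 39, 30, 30, 28, 22, 29, 30, 28, 28, 27, 111, 111, 115, 113, 112]
w6 [85, 82, 38, 46, 38, 39, 33, 34, 32, 27, 24, 23, 26, 19, 26, 25, 22, 29, 113, 118, 116, 123]
w7 [79, 74, 43, 47, 131, 129, 132, 132, 129, 130, 76, 73, 69, 101, 105, 106, 107, 105, 102, 104, 107, 104]
```

The capsule has dropped from between the fingers: the shelf and the open bin now show where it was. I'll check numerically for it in the bin, then lift away.

```bash
python3 - <<'E'
import cv2,numpy as np
g=cv2.imread('pics/w7f.png').max(2); m=(g<50).astype(np.uint8)
n,l,s,c=cv2.connectedComponentsWithStats(m)
for i in range(1,n):
    if s[i,4]>60: print(s[i],c[i].round())
for y in range(220,420,20): print(y,[int(v) for v in g[y,220:440:10]])
E
```

```text
[ 321  233   55   64 2420] [350. 262.]
[    0   303   640   177 58796] [323. 423.]
220 [195, 194, 194, 194, 189, 201, 207, 204, 190, 182, 175, 149, 117, 96, 93, 92, 94, 94, 95, 90, 91, 91]
240 [203, 207, 204, 204, 182, 78, 74, 75, 103, 74, 87, 31, 29, 28, 33, 30, 132, 168, 162, 178, 194, 200]
260 [207, 205, 204, 206, 194, 78, 72, 73, 104, 73, 77, 38, 36, 32, 34, 31, 157, 122, 120, 115, 114, 116]
280 [207, 207, 204, 204, 202, 75, 73, 76, 107, 74, 73, 79, 31, 28, 25, 27, 152, 123, 119, 115, 119, 115]
300 [130, 133, 178, 205, 202, 74, 74, 65, 104, 103, 74, 104, 103, 109, 106, 102, 78, 71, 66, 67, 66, 67]
320 [131, 132, 130, 130, 131, 76, 70, 64, 105, 108, 107, 106, 105, 107, 104, 102, 69, 65, 65, 66, 66, 63]
340 [129, 128, 128, 128, 129, 89, 71, 67, 105, 108, 106, 106, 107, 104, 107, 105, 61, 64, 65, 65, 64, 65]
360 [127, 126, 127, 129, 127, 99, 68, 66, 107, 103, 104, 105, 105, 103, 103, 98, 65, 62, 64, 66, 64, 66]
380 [204, 206, 206, 203, 132, 111, 71, 63, 104, 104, 100, 105, 105, 104, 105, 77, 60, 67, 65, 63, 64, 65]
400 [127, 127, 128, 125, 128, 118, 72, 62, 104, 104, 103, 102, 103, 106, 102, 65, 61, 61, 62, 68, 64, 63]
```

Request:
servo_tool(increments=[[[8.5,0,-0.1,-0.7,0],[8.5,0,-0.2,-1.5,0],[8.5,0,-0.3,-2.5,0],[8.5,0,-0.4,-3.5,0],[8.5,0,-0.5,-5,0]]])

```text
t: 7.8
tool_pos: [0.5345, 0.2601, 0.1724]
tool_rot: [1.981, 2.438, 0.001]
contact_force: [-0.1, 0.1, 0.1]
opening: 0.0847
grip_force: 0.0
```

Request:
servo_tool(increments=[[[8.5,0,0,-2,0],[8.5,0,0,-4,0],[8.5,0,0,-6,0],[8.5,0,0,-9,0],[8.5,0,0,-12,0]]])

```text
t: 8.3
tool_pos: [0.5344, 0.2602, 0.2938]
tool_rot: [1.98, 2.438, 0.002]
contact_force: [-0.0, 1.2, 0.4]
opening: 0.085
grip_force: 0.0
```

Request:
servo_tool(increments=[[[8.5,0,-2,-1,0],[8.5,0,-4,-1,0],[8.5,0,-6,-1,0],[8.5,0,-8,-1,0],[8.5,0,-8,-1,0]]])

```text
t: 8.8
tool_pos: [0.4551, 0.2438, 0.3033]
tool_rot: [1.979, 2.438, 0.004]
contact_force: [1.0, -0.1, -0.3]
opening: 0.0852
grip_force: 0.0
```

```bash
python3 - <<'E'
from station import ctrl
from h import *
import pickle
o=ctrl.get_obs(); go(o,[.544,.2622,.25],11.8)
d=ctrl.get_image('wrist'); c=cam(d,o); g=d['img'].max(2)
Q=R.from_euler('z',11.8,degrees=True); p=[.527,.2145,0]
def samp(im,c,P):
    q=proj(c,Q.apply(np.array(P)/1e3)+p).round().astype(int)
    return [(x,y,*[int(v) for v in im[y,x]]) if 0<=x<640 and 0<=y<480 else None for x,y in q]
print('wrist shelf',samp(d['img'],c,[(x,40,110) for x in range(-110,0,15)]))
fl=[(4+101*k/6,50,112+56*k/6) for k in range(7)]
print('wrist flap',samp(d['img'],c,fl))
s0=cv2.imread('pics/scene0.png')[:,:,::-1]; ds=ctrl.get_image('scene'); s=ds['img']; cs=cam(ds)
print('scene flap before',samp(s0,cs,[(x,-40,z) for x,_,z in fl])); print('scene flap now',samp(s,cs,[(x,-40,z) for x,_,z in fl]))
# change mask in bystander regions
df=(np.abs(s.astype(int)-s0).max(2)>40).astype(np.uint8)
n,l,st,ce=cv2.connectedComponentsWithStats(df)
print([ (list(map(int,st[i])),ce[i].round()) for i in range(1,n) if st[i,4]>40])
E
```

```text
t 8.8 pos [0.4551 0.2438 0.3033] F [ 1.04 -0.08 -0.26] inc [-0.03  9.06  5.36] turn 0.05
wrist shelf [(np.int64(273), np.int64(222), 189, 187, 187), (np.int64(291), np.int64(222), 194, 190, 190), (np.int64(309), np.int64(222), 195, 189, 189), (np.int64(326), np.int64(222), 194, 189, 189), (np.int64(344), np.int64(222), 194, 189, 188), (np.int64(362), np.int64(222), 192, 188, 187), (np.int64(379), np.int64(222), 192, 190, 188), (np.int64(397), np.int64(222), 190, 186, 186)]
wrist flap [(np.int64(409), np.int64(211), 109, 105, 108), (np.int64(431), np.int64(214), 144, 139, 142), (np.int64(456), np.int64(216), 146, 139, 143), (np.int64(481), np.int64(219), 147, 141, 146), (np.int64(508), np.int64(222), 149, 142, 148), (np.int64(536), np.int64(225), 151, 145, 150), (np.int64(566), np.int64(228), 149, 141, 148)]
scene flap before [(np.int64(332), np.int64(207), 148, 150, 151), (np.int64(340), np.int64(205), 191, 192, 198), (np.int64(347), np.int64(202), 191, 190, 198), (np.int64(355), np.int64(199), 195, 192, 201), (np.int64(363), np.int64(197), 192, 192, 199), (np.int64(371), np.int64(19
[... 686 characters left out ...]
2, 79], array([ 83., 112.])), ([61, 115, 24, 30, 158], array([ 76., 130.])), ([7, 132, 73, 73, 1035], array([ 31., 164.])), ([273, 167, 129, 53, 3126], array([347., 197.])), ([300, 168, 23, 23, 385], array([310., 180.])), ([22, 186, 24, 17, 200], array([ 33., 193.])), ([65, 188, 9, 14, 74], array([ 68., 194.])), ([112, 200, 67, 44, 1703], array([144., 220.])), ([240, 245, 54, 32, 1045], array([261., 259.])), ([75, 262, 16, 11, 99], array([ 82., 267.])), ([314, 262, 110, 16, 843], array([361., 271.])), ([268, 269, 23, 27, 135], array([279., 284.])), ([91, 276, 35, 17, 403], array([107., 284.])), ([222, 278, 38, 44, 996], array([238., 295.])), ([108, 313, 119, 167, 6555], array([169., 406.]))]
```

```bash
python3 - <<'E'
from station import ctrl
d=ctrl.get_image('wrist')['img'].max(2); print([int(v) for v in d[222,390:432:2]])
print(ctrl.finish_job())
E
```

```text
[191, 190, 189, 194, 183, 100, 80, 65, 73, 133, 145, 135, 144, 140, 146, 149, 144, 143, 143, 145, 142]
the job is handed in; nothing more can be done
None
```

The capsule is in the caddy with the flap closed over it and the hand clear, handed in at about 9 s; near the end of the push the gripper hit a stop with about 30 N (limit 40), so I backed off 4 mm and the capsule dropped in. Bystanders were only checked by a rough image comparison, where the changes near the mug looked like shadows.

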